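# Set the rotation stage to its marker and clamp it

### The arm

A 7-joint arm with a two-finger parallel gripper is mounted at the origin on a cart in front of the work surface, level with it; the furniture and walls round the work are solid. World frame = base frame: x ahead of the robot, y to its left, z up, the work surface at z = 0. Lengths are in m, angles in rad, forces in N, time in s.
With the tool pointing down it reaches from about 0.4 to 0.85 m from the base axis. Payload 4.5 kg.
Tool frame: the origin (TCP) lies at the very end of the fingers, on their centre line; the grasp point (between the pads) lies 19 mm behind it (r.tcp_to_grasp is the distance from the TCP to the grasp point, in m); z points along the fingers, y is the direction in which the jaws open and shut (so a half turn about z gives the same grasp; the last joint's range is limited). The gripper opens to 88 mm and grips with 3 to 60 N. Pads are 18 mm wide; open, the fingers measure 123 mm over their backs; the gripper's body (75 mm by 187 mm) begins 45 mm behind the grasp point.
Start: joints at [1.232, 0.689, -0.195, 1.565, 0.157, 0.902, -0.215], TCP at [0.228, -0.582, 0.239] pointing down, gripper open.
Joint ranges: [-3.01, 3.01], [-0.46, 2.08], [-1.47, 1.51], [0.13, 2.56], [-1, 4.14], [0.04, 2.09], [-2.66, 2.66]. Speed limits (rad/s): [2.57, 2.57, 3.14, 3.14, 3.14, 3.14, 3.14].

### API

Orientations are given as a unit quaternion [x, y, z, w].
In Python, from plant import r gives the robot as it stands.
- The arm moves only by the shell command python3 -m handwheel 'ROWS' [FORCE]. ROWS is a JSON object of lists of equal length, an entry for each row: "twist": the turn, a rotation vector about the tool's x, y, z normalised to -1 to 1, where 1 is 180 degrees, a list of three; "translation": the shift along the tool's x, y, z normalised to -1 to 1, where 1 is 0.1 m, a list of three; "grip": the opening, from 0 (shut) to 1 (fully open). A call has 1 to 12 rows; each row is the pose to reach, as a shift and turn from the pose measured when the call began, along the tool's axes at that moment, turning the shorter way round; what a row does not reach only later rows make up. A row lasts 1/12 s, in which the tool goes at most 41.7 mm and 7.16 degrees, less where a joint would pass 70% of its speed; a pose out of reach is approached as far as the arm can. A call with a number of a shift or a turn outside -1 to 1 is refused whole. A call with a gripper value outside its range is refused whole. The fingers move at their own pace and stop on an object; FORCE is the grip in N (left out, the last holds). Time passes only in rows, so rows that repeat a pose let the fingers close. It gives the time, the measured TCP pose, the force and the opening at its end, in the units of the state.
- r.get_state(): the state, without advancing time (a new reading comes with each control period).
- r.snapshot(name): name is "scene" or "side" or "wrist"; returns the picture (420x560x3 uint8, blue, green, red); there is no depth.
- r.get_calibration(name): a dict with "fx", "fy", "cx", "cy" (pixels), "dist" ([k1, k2, p1, p2, k3] as OpenCV has them; the pictures are not rectified), "xyz" and "attitude" of the camera in the world. Camera axes: x right, y down, z forward; pixel columns grow to the right and rows downward; lengths in m; the calibration is good to about 2 mm. A picture is of the moment at which its call begins: read the wrist's pose just before it. get_calibration takes no time and is no camera call; for the wrist camera it gives the pose at the moment of the call.
- r.finish_job(): hands the job in, once; it reports no verdict.
The state is a dict: "clock": time; "q": joint angles; "qd": joint speeds; "joint_torque": joint torques, N m; "tool_pos": TCP position; "eef_rot": TCP orientation; "contact_force": force on the tool from outside, world axes, zero at the start; "moment": the same for the moment, N m; "opening": opening from 0.0 (shut) to 1.0 (fully open).
Only numpy, scipy, OpenCV 4.12 (cv2) and the standard library are available. Lean on these libraries where they do the work, as an engineer would, in place of code of your own. Each camera call takes 0.05 s, during which the arm holds its last target.

### The job

On the manual rotation stage, push the dial round by its upright pegs until the white index line on the dial lines up with the tip of the pointed rider on the scale ring (not the square-ended rider), then push the clamp lever fully home against its stop. Only push with the fingers: do not lift the dial off its spindle, leave the jar, beaker, stopper, tub and dish where they stand, and finish with the dial still on its mark.

Things in the scene. Friction and masses are not known exactly. Their poses are not given: they have to be found in the camera images.
- stage: manual rotation stage fixed on the worktop. Grey base plate 210 x 270 x 18 mm; on it a fixed aluminium scale ring of radius 100 mm, top 42 mm above the worktop, with black lines every 15 degrees (longer ones every 45). Origin on the worktop under the dial's axis; z up; its -x side faces about towards the robot, the clamp lever is on its -y side
- dial_centre (a point): point on the vertical axis of the dial, at the height of the dial's top face (48 mm above the worktop). The black dial, radius 76 mm, turns either way without end stops within the needed range, stays where it is left (about 3 N at a peg turns it) and sits loose on its spindle, held by its weight. A steel hub of radius 17 mm, 4 mm high, is in its middle
- dial_seat (a joint): height in m by which the dial is lifted off its seat: 0 seated; it must stay seated
- index_tip (a point): outer end of the white index line (3 mm wide, radial, 46 mm long) on the dial's top face, 75 mm from the axis; turns with the dial
- peg_a (a point): centre of the top of an upright steel peg, 16 mm thick, standing 34 mm above the dial's face, 50 mm from the axis; seen from above it is 60 degrees counter-clockwise of the index line; turns with the dial
- peg_b (a point): top of a second, equal peg, 180 degrees from the index line
- peg_c (a point): top of a third, equal peg, 60 degrees clockwise of the index line
- pointer_tip (a point): tip of the pointed rider (the target): a dark steel clip on the scale ring, 18 mm wide at its outer end and tapering to a point towards the dial; it does not move. This point lies 75 mm from the dial's axis at the height of the dial's face, so the index is on the mark when index_tip coincides with it. The rider's top is 47 mm above the worktop
- square_front (a point): middle of the inner edge of the square-ended rider, an equal clip 18 mm wide with a blunt end, 84 mm from the dial's axis; it marks another setting and is not the target
- lever_pivot (a point): on the vertical axis of the clamp lever, 38 mm above the worktop; the pivot post of 20 mm diameter ends here
- lever_knob (a point): centre of the top of the black upright knob at the lever's end, 18 mm thick, 64 mm above the worktop and 40 mm high (its underside is 24 mm above the worktop), 75 mm from the pivot; moves with the lever
- lever (a joint): clamp lever, rad: near 0 open (the knob swung out, away from the dial), 0.95 fully home against its stop, where the lever points along the stage's -x axis. It swings level, clockwise seen from above as it closes (the knob comes towards the dial), takes about 1 N at the knob and stays where it is left. It does not move or brake the dial
- sample_jar: loose screw-cap jar, 63 mm wide, 75 mm high, origin under its centre; leave alone
- beaker: loose small beaker, 55 mm wide, 70 mm high, origin under its centre; leave alone
- stopper: loose black rubber stopper, 31 mm wide, 20 mm high; leave alone
- sample_tub: loose flat clear tub, 67 x 85 x 31 mm; leave alone
- sample_dish: loose round black dish, 109 mm wide, 35 mm high; leave alone

How it is judged:
On the way:
1. the dial's index line rests at the pointed rider's tip while the clamp lever is still open (horizontal distance between index_tip and pointer_tip below 0.004 m and value of joint lever below 0.4 rad), for 0.3 s.
At the end, for the whole second after the job is handed in: the index line's end is within 4 mm of the pointed rider's tip, the clamp lever is home (within 0.08 rad of its stop), the dial is seated and the bystanders are within 25 mm of where they stood (horizontal distance between index_tip and pointer_tip below 0.004 m and value of joint lever above 0.87 rad and value of joint dial_seat below 0.004 m and distance of each of sample_jar, beaker, stopper, sample_tub, sample_dish from where it was at the start of the episode below 0.025 m); the robot touches nothing.
It fails at once if the dial is lifted off its seat (more than 6 mm) (value of joint dial_seat above 0.006 m).
It fails at once if the jar, beaker, stopper, tub or dish is shifted or lifted by more than 25 mm, or tipped by more than 0.5 rad (distance of any of sample_jar, beaker, stopper, sample_tub, sample_dish from where it was at the start of the episode above 0.025 m or angle between any of sample_jar, beaker, stopper, sample_tub, sample_dish's own z axis and vertical above 0.5 rad).
It also fails if it takes over 54 s, if anything falls off the work surface, if the arm or the gripper's body presses on something with over 40 N, if the wrist force passes 120 N, or if a joint passes its speed limit or range.

## Working session

There is one attempt and no reset: what is moved stays moved. The work goes in short steps, Python scripts to look and compute and a shell command to move; the robot and the scene stay as the last step left them, time stands still between calls to the robot, and variables do not carry over. Pictures are saved under pics/ and viewed, and the job is handed in when it is done.

```bash
ls; mkdir -p pics
python3 - <<'E'
from plant import r
import cv2
s=r.get_state(); print(s)
for n in ["scene","side","wrist"]:
    c=r.get_calibration(n); print(n,c)
    cv2.imwrite(f"pics/{n}0.png",r.snapshot(n))
E
```

```text
pics
{'clock': 0.0, 'q': array([ 1.23177628,  0.68999589, -0.19451863,  1.56635285,  0.1572757 ,
        0.90251671, -0.21511183]), 'qd': array([ 8.00295473e-05,  9.56041446e-04, -4.23916179e-04,  1.17285436e-03,
       -2.09576097e-04, -1.86523309e-06, -2.04468642e-03]), 'joint_torque': array([-7.07651861e-05, -5.27564013e+01, -1.26668774e+00, -1.53424126e+01,
       -5.26508654e-02,  6.74551120e-03,  1.55863781e-04]), 'tool_pos': array([ 0.22737612, -0.58147719,  0.23790038]), 'eef_rot': array([ 9.82669707e-01,  1.85362780e-01, -2.31585088e-04, -9.12680993e-04]), 'contact_force': array([-0.75663483,  0.12993561,  0.1595095 ]), 'moment': array([-0.02660321, -0.02537761, -0.01505631]), 'opening': 0.9978998432326007}
scene {'fx': 391.14984608518347, 'fy': 391.14984608518347, 'cx': 274.57760929145684, 'cy': 214.4856037474291, 'dist': array([-0.08557759,  0.        ,  0.        ,  0.        ,  0.        ]), 'xyz': array([-0.11407699, -0.4709315 ,  0.58433237]), 'attitude': array([ 0.7573173 , -0.45792897,  0.24288537, -0.39721311])}
side {'fx': 453.29830593751376, 'fy': 453.29830593751376, 'cx': 287.59322623854246, 'cy': 209.38196297635773, 'dist': array([-0.09397119,  0.        ,  0.        ,  0.        ,  0.        ]), 'xyz': array([ 0.6285698 , -0.76088839,  0.87748209]), 'attitude': array([ 0.93963435,  0.06333927, -0.02711927, -0.33517155])}
wrist {'fx': 351.64190211808165, 'fy': 351.64190211808165, 'cx': 276.20960619884437, 'cy': 212.49325720014983, 'dist': array([-0.02359327,  0.        ,  0.        ,  0.        ,  0.        ]), 'xyz': array([ 0.2911826 , -0.55712993,  0.38215457]), 'attitude': array([ 0.81859293, -0.5586758 , -0.07554511,  0.1099086 ])}
```

View pics/scene0.png

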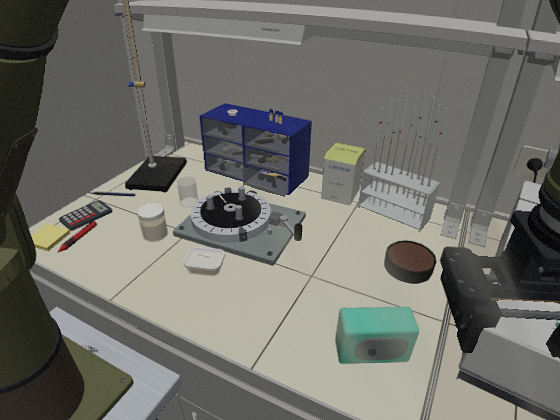

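View pics/side0.png

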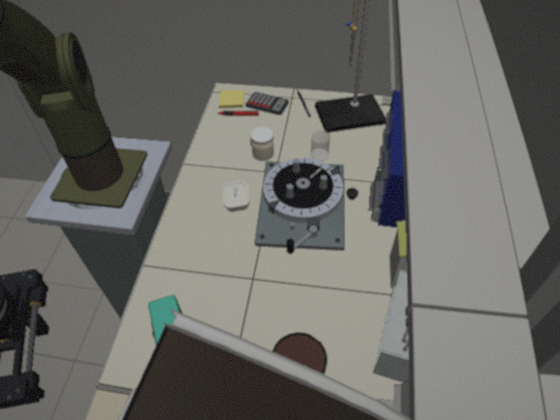

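View pics/wrist0.png

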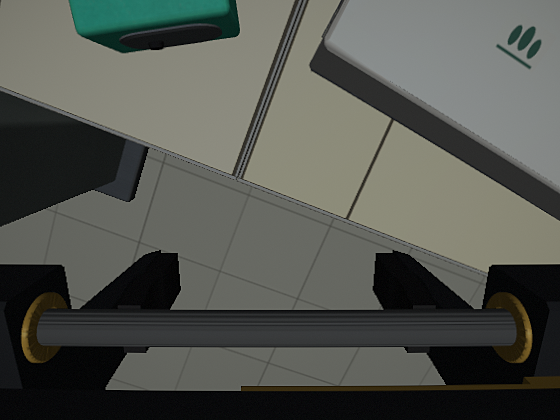

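Run:
```python
import cv2
a=cv2.imread("pics/side0.png")[140:265,225:385]; cv2.imwrite("pics/side0c.png",cv2.resize(a,None,fx=4.8,fy=4.8,interpolation=cv2.INTER_CUBIC))
a=cv2.imread("pics/scene0.png")[165:285,125:315]; cv2.imwrite("pics/scene0c.png",cv2.resize(a,None,fx=4.2,fy=4.2,interpolation=cv2.INTER_CUBIC))
```

```text
(no output)
```

View pics/side0c.png

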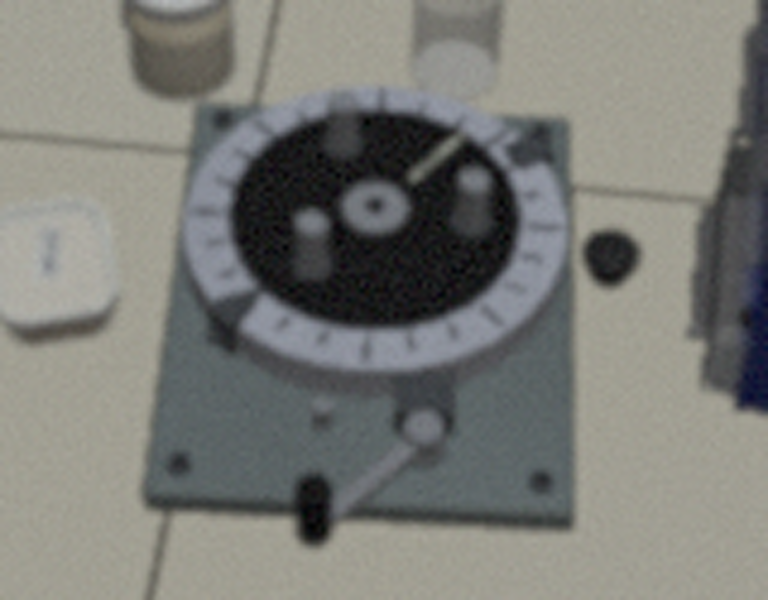

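View pics/scene0c.png

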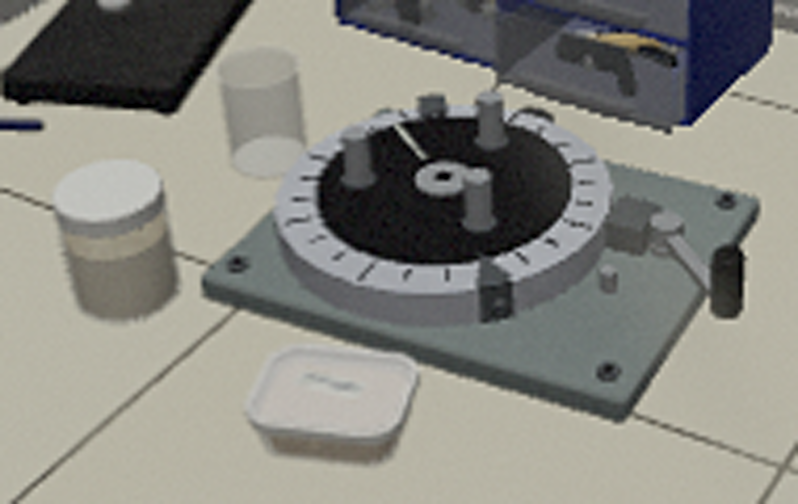

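```bash
cat > h.py <<'E'
import numpy as np,cv2
from scipy.spatial.transform import Rotation as R
def ray(c,uv):
    K=np.array([[c['fx'],0,c['cx']],[0,c['fy'],c['cy']],[0,0,1]])
    p=cv2.undistortPoints(np.array(uv,float).reshape(-1,1,2),K,c['dist']).reshape(-1,2)
    return R.from_quat(c['attitude']).apply(np.c_[p,np.ones(len(p))])
def onz(c,uv,z):
    d=ray(c,uv); o=np.array(c['xyz']); t=(np.broadcast_to(z,len(d))-o[2])/d[:,2]
    return o+d*t[:,None]
def proj(c,P):
    K=np.array([[c['fx'],0,c['cx']],[0,c['fy'],c['cy']],[0,0,1]])
    r=R.from_quat(c['attitude']).inv(); P=np.atleast_2d(P)
    return cv2.projectPoints(P,r.as_rotvec(),-r.apply(np.array(c['xyz'])),K,c['dist'])[0].reshape(-1,2)
E
python3 - <<'E'
from h import *
from plant import r
np.set_printoptions(precision=4,suppress=True)
cs=r.get_calibration("side"); cc=r.get_calibration("scene")
def S(l): return [((x+.5)/4.8-.5+225,(y+.5)/4.8-.5+140) for x,y in l]
def C(l): return [((x+.5)/4.2-.5+125,(y+.5)/4.2-.5+165) for x,y in l]
side={'hub':(376,205,.052),'idx_tip':(463,138,.048),'pegA':(475,180,.082),'pegB':(311,222,.082),'pegC':(345,105,.082),'nearR_tip':(255,297,.047),'farR':(512,155,.047),'knob':(314,483,.064),'pivot':(425,423,.038),'c1':(198,105,.018),'c2':(568,118,.018),'c3':(573,518,.018),'c4':(148,500,.018),'stopper':(610,250,.02),'tub':(50,250,.031)}
scene={'hub':(442,178,.052),'idx_tip':(397,124,.048),'peg1':(356,133,.082),'peg2':(490,98,.082),'peg3':(478,174,.082),'nearR_tip':(489,258,.047),'farR':(433,116,.047),'knob':(728,252,.064),'pivot':(667,220,.038),'farobj':(535,115,.02)}
for nm,d,c,f in (('side',side,cs,S),('scene',scene,cc,C)):
    for k,v in d.items(): 
        print(nm,k,onz(c,f([v[:2]]),v[2])[0])
E
```

```text
side hub [ 0.5547 -0.002   0.052 ]
side idx_tip [0.5946 0.0559 0.048 ]
side pegA [ 0.6047 -0.0061  0.082 ]
side pegB [ 0.5269 -0.045   0.082 ]
side pegC [0.5333 0.0383 0.082 ]
side nearR_tip [ 0.5014 -0.0674  0.047 ]
side farR [0.6215 0.0478 0.047 ]
side knob [ 0.5477 -0.1884  0.064 ]
side pivot [ 0.5934 -0.128   0.038 ]
side c1 [0.4441 0.092  0.018 ]
side c2 [0.65   0.1086 0.018 ]
side c3 [ 0.6686 -0.1603  0.018 ]
side c4 [ 0.4652 -0.1765  0.018 ]
side stopper [0.6777 0.0116 0.02  ]
side tub [ 0.3882 -0.0362  0.031 ]
scene hub [ 0.5508 -0.0018  0.052 ]
scene idx_tip [0.5942 0.0601 0.048 ]
scene peg1 [0.5298 0.0419 0.082 ]
scene peg2 [ 0.6001 -0.0061  0.082 ]
scene peg3 [ 0.5261 -0.0438  0.082 ]
scene nearR_tip [ 0.5014 -0.0643  0.047 ]
scene farR [0.6141 0.0464 0.047 ]
scene knob [ 0.5469 -0.1882  0.064 ]
scene pivot [ 0.5921 -0.1293  0.038 ]
scene farobj [0.6833 0.0133 0.02  ]
```

Run:
```python
from h import *
from plant import r
np.set_printoptions(precision=4,suppress=True)
s=r.get_state();c=r.get_calibration("wrist")
Rt=R.from_quat(s['eef_rot']);Rc=R.from_quat(c['attitude'])
print(Rt.as_matrix());print("cam in tool",Rt.inv().apply(c['xyz']-s['tool_pos']));print((Rt.inv()*Rc).as_matrix())
```

```text
[[ 0.9313  0.3643 -0.0006]
 [ 0.3643 -0.9313  0.0012]
 [-0.0001 -0.0013 -1.    ]]
cam in tool [ 0.0683  0.0002 -0.1441]
[[ 0.     -0.9645 -0.2642]
 [ 1.     -0.0002  0.0007]
 [-0.0007 -0.2642  0.9645]]
```

```bash
python3 -m handwheel '{"twist":[[0,0,0],[0,0,0],[0,0,0],[0,0,0],[0,0,0]],"translation":[[1,-1,-0.4],[1,-1,-0.4],[1,-1,-0.4],[1,-1,-0.4],[1,-1,-0.4]],"grip":[1,1,1,1,1]}'; python3 -c "
from plant import r
print(r.get_state()['q'])"
```

```text
clock: 0.57
tool_pos: [0.2879, -0.4472, 0.2797]
eef_rot: [0.982, 0.19, 0.001, -0.001]
contact_force: [0.5, 0.7, 0.6]
opening: 1.002
[ 1.04622948  0.51619344 -0.20846649  1.79277011  0.13203995  0.84728055
 -0.41296579]
```

```bash
python3 -m handwheel '{"twist":[[0,0,0],[0,0,0],[0,0,0],[0,0,0],[0,0,0]],"translation":[[1,-1,0],[1,-1,0],[1,-1,0],[1,-1,0],[1,-1,0]],"grip":[1,1,1,1,1]}'; python3 -m handwheel '{"twist":[[0,0,0],[0,0,0],[0,0,0],[0,0,0],[0,0,0]],"translation":[[1,-1,0],[1,-1,0],[1,-1,0],[1,-1,0],[1,-1,0]],"grip":[1,1,1,1,1]}';python3 -m handwheel '{"twist":[[0,0,0],[0,0,0],[0,0,0],[0,0,0],[0,0,0],[0,0,0]],"translation":[[1,-1,0],[1,-1,0],[1,-1,0],[1,-1,0],[1,-1,0],[1,-1,0]],"grip":[1,1,1,1,1,1]}'; python3 -c "
from plant import r
import cv2
s=r.get_state();print(s['q'],s['qd'])
import pickle
im=r.snapshot('wrist');cv2.imwrite('pics/w1.png',im)
pickle.dump((s,r.get_calibration('wrist')),open('w1.pkl','wb'))"
```

```text
clock: 0.98
tool_pos: [0.3458, -0.3125, 0.2802]
eef_rot: [0.981, 0.194, 0.002, -0.002]
contact_force: [-0.3, -0.6, -0.3]
opening: 0.999
clock: 1.4
tool_pos: [0.4026, -0.1784, 0.2811]
eef_rot: [0.98, 0.197, 0.003, -0.003]
contact_force: [0.2, 0.5, 0.3]
opening: 0.999
clock: 1.9
tool_pos: [0.4566, -0.0487, 0.2819]
eef_rot: [0.98, 0.197, 0.003, -0.003]
contact_force: [-0.0, -0.3, -0.4]
opening: 1.001
[ 0.17184858  0.41571532 -0.23426498  1.98870161  0.12930577  0.74724514
 -1.31147573] [ 0.03772586 -0.00882197  0.03420169  0.02441856  0.0052476   0.00353904
  0.00025149]
```

View pics/w1.png

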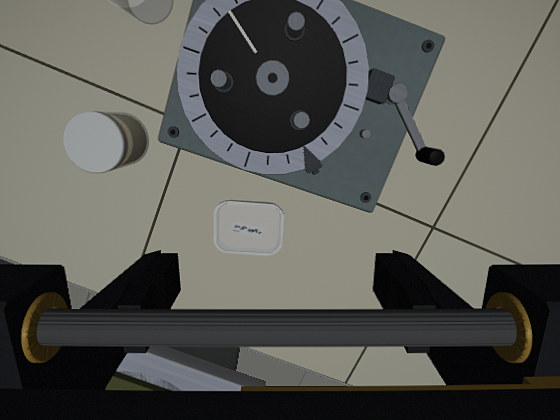

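Run:
```python
import cv2
a=cv2.imread("pics/w1.png")[0:210,170:450]; a=cv2.convertScaleAbs(a,alpha=1.6,beta=20); cv2.imwrite("pics/w1c.png",cv2.resize(a,None,fx=2.8,fy=2.8,interpolation=cv2.INTER_CUBIC))
```

```text
(no output)
```

View pics/w1c.png

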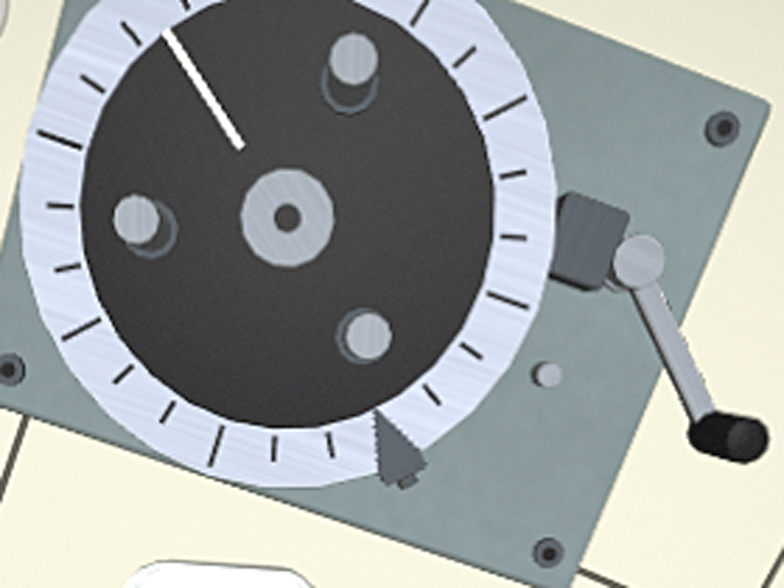

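Run:
```python
from h import *
import pickle
np.set_printoptions(precision=4,suppress=True)
s,c=pickle.load(open('w1.pkl','rb'))
f=lambda x,y:((x+.5)/2.8-.5+170,(y+.5)/2.8-.5)
P={}
for k,(x,y,z) in dict(hub=(287,217,.052),idx=(166,33,.048),idxin=(240,147,.048),tip=(376,409,.048),pa=(136,219,.082),pc=(354,58,.082),pb=(368,335,.082),pivot=(639,262,.038),knob=(747,438,.064)).items():
    P[k]=onz(c,[f(x,y)],z)[0]; d=P[k]-P['hub'];print(k,P[k],"r",np.hypot(*d[:2]),"ang",np.degrees(np.arctan2(d[1],d[0])))
pegc=(P['pa']+P['pb']+P['pc'])/3;print(pegc)
print(np.degrees(np.arctan2(*(P['idx']-P['idxin'])[1::-1])))
d=P['knob']-P['pivot'];print(np.hypot(*d[:2]),np.degrees(np.arctan2(d[1],d[0])))
print("tcp",s['tool_pos'],"toolx ang",R.from_quat(s['eef_rot']).as_matrix()[:,:2])
```

```text
hub [ 0.5535 -0.0045  0.052 ] r 0.0 ang 0.0
idx [0.5937 0.0577 0.048 ] r 0.07407325467482125 ang 57.117160888077656
idxin [0.5692 0.0202 0.048 ] r 0.029274613851186102 ang 57.478595467644105
tip [ 0.5034 -0.0616  0.048 ] r 0.07595229296903634 ang -131.23723491428092
pa [0.531  0.0397 0.082 ] r 0.04953212191293155 ang 116.93591577980372
pc [ 0.6031 -0.0075  0.082 ] r 0.04967849159400782 ang -3.4761483153601564
pb [ 0.5264 -0.0458  0.082 ] r 0.049432638309964125 ang -123.2427381116131
pivot [ 0.5912 -0.1318  0.038 ] r 0.1328283151365337 ang -73.49946716431151
knob [ 0.5471 -0.1898  0.064 ] r 0.1854650673666379 ang -91.95978009359315
[ 0.5535 -0.0045  0.082 ]
56.880979837012305
0.07284164161987766 -127.22863964028765
tcp [ 0.4566 -0.0487  0.2819] toolx ang [[ 0.9222  0.3868]
 [ 0.3868 -0.9222]
 [ 0.0061 -0.0043]]
```

```bash
cat > rel.py <<'E'
import sys
from h import *
from plant import r
np.set_printoptions(precision=4,suppress=True)
def rel(x,y,z,yaw):
    s=r.get_state(); Rt=R.from_quat(s['eef_rot']); p=s['tool_pos']
    a=np.radians(yaw); Rg=R.from_matrix(np.array([[np.cos(a),np.sin(a),0],[np.sin(a),-np.cos(a),0],[0,0,-1]]))
    m=Rt.as_matrix()
    print("pos",p,"yaw",np.degrees(np.arctan2(m[1,0],m[0,0])),"q7",s['q'][6],"F",s['contact_force'],"t",s['clock'],"op",s['opening'])
    print("trans",Rt.inv().apply(np.array([x,y,z])-p)/.1,"twist",(Rt.inv()*Rg).as_rotvec()/np.pi)
if __name__=="__main__": rel(*map(float,sys.argv[1:]))
E
python3 -m handwheel '{"twist":[[-0.001,-0.002,0.04],[-0.001,-0.002,0.08],[-0.001,-0.002,0.12],[-0.001,-0.002,0.143],[-0.001,-0.002,0.143],[-0.001,-0.002,0.143]],"translation":[[0.3,0,0.3],[0.6,-0.03,0.6],[0.9,-0.03,0.9],[1,-0.03,1],[1,-0.03,1],[1,-0.03,1]],"grip":[0.86,0.86,0.86,0.86,0.86,0.86]}'; python3 rel.py .5535 -.0045 .058 -3
```

```text
clock: 2.45
tool_pos: [0.5465, -0.0108, 0.1818]
eef_rot: [1.0, -0.028, -0.002, 0.0]
contact_force: [0.1, -0.9, 0.2]
opening: 0.858
pos [ 0.5465 -0.0108  0.1818] yaw -3.1743365497331335 q7 -1.7591158843098595 F [ 0.0922 -0.9073  0.1593] t 2.45 op 0.8577126629399969
trans [ 0.0726 -0.068   1.2375] twist [ 0.0002  0.0016 -0.001 ]
```

```bash
python3 -m handwheel '{"twist":[[0,0.0016,0],[0,0.0016,0],[0,0.0016,0],[0,0.0016,0],[0,0.0016,0]],"translation":[[0.07,-0.07,0.2],[0.07,-0.07,0.45],[0.07,-0.07,0.7],[0.07,-0.07,0.8],[0.07,-0.07,0.8]],"grip":[0.86,0.86,0.86,0.86,0.86]}'; python3 rel.py .5535 -.0045 .058 -3
python3 - <<'E'
from plant import r
import cv2
for n in('side','wrist','scene'): cv2.imwrite(f'pics/{n}2.png',r.snapshot(n))
a=cv2.imread("pics/side2.png")[110:265,215:385]
b=cv2.imread("pics/scene2.png")[130:285,145:315]
cv2.imwrite("pics/d2.png",cv2.resize(cv2.hconcat([a,b]),None,fx=2.3,fy=2.3,interpolation=cv2.INTER_CUBIC))
E
```

```text
clock: 2.87
tool_pos: [0.5514, -0.0064, 0.1011]
eef_rot: [1.0, -0.028, -0.002, 0.001]
contact_force: [-0.8, -0.5, 0.3]
opening: 0.861
pos [ 0.5514 -0.0064  0.1011] yaw -3.2324246525623357 q7 -1.7829227410486281 F [-0.8019 -0.4544  0.3096] t 2.8667 op 0.8607340050813097
trans [ 0.0212 -0.0208  0.4312] twist [ 0.0006  0.0011 -0.0013]
```

View pics/d2.png

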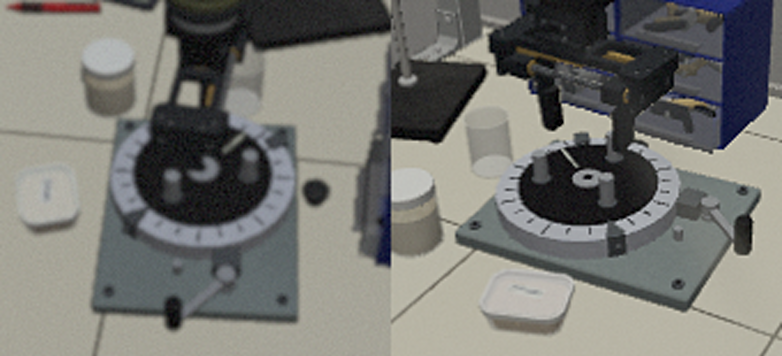

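View pics/wrist2.png

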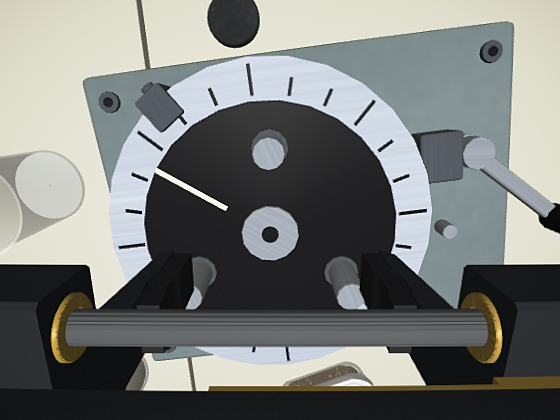

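```bash
python3 - <<'E'
from h import *
from plant import r
np.set_printoptions(precision=4,suppress=True)
c=r.get_calibration('wrist')
print(onz(c,[(270.5,234),(155.5,171),(268,154)],[.052,.048,.082]))
E
python3 -m handwheel '{"twist":[[0,0.001,-0.001],[0,0.001,-0.001],[0,0.001,-0.001],[0,0.001,-0.001]],"translation":[[0.03,-0.03,0.2],[0.03,-0.03,0.43],[0.03,-0.03,0.43],[0.03,-0.03,0.43]],"grip":[0.86,0.86,0.86,0.86]}'; python3 rel.py .5535 -.0045 .058 -3
```

```text
[[ 0.5562 -0.0021  0.052 ]
 [ 0.5964  0.0614  0.048 ]
 [ 0.6057 -0.0044  0.082 ]]
clock: 3.35
tool_pos: [0.5573, -0.0027, 0.0612]
eef_rot: [1.0, -0.026, 0.003, 0.001]
contact_force: [-0.4, -0.4, 0.4]
opening: 0.859
pos [ 0.5573 -0.0027  0.0612] yaw -3.028572214304799 q7 -1.7915572687672243 F [-0.3843 -0.4391  0.3912] t 3.35 op 0.8590079997802448
trans [-0.0375  0.0202  0.0319] twist [ 0.0003 -0.0017 -0.0002]
```

```bash
python3 -m handwheel '{"twist":[[0,0,-0.03],[0,0,-0.06],[0,0,-0.09],[0,0,-0.12],[0,0,-0.15],[0,0,-0.18],[0,0,-0.21],[0,0,-0.24],[0,0,-0.27],[0,0,-0.3],[0,0,-0.33],[0,0,-0.33]],"translation":[[-0.02,0,0.02],[-0.02,0,0.02],[-0.02,0,0.02],[-0.02,0,0.02],[-0.02,0,0.02],[-0.02,0,0.02],[-0.02,0,0.02],[-0.02,0,0.02],[-0.02,0,0.02],[-0.02,0,0.02],[-0.02,0,0.02],[-0.02,0,0.02]],"grip":[0.86,0.86,0.86,0.86,0.86,0.86,0.86,0.86,0.86,0.86,0.86,0.86]}'; python3 rel.py .555 -.003 .060 57
python3 - <<'E'
from plant import r
import cv2
for n in('side','wrist'): cv2.imwrite(f'pics/{n}3.png',r.snapshot(n))
E
```

```text
clock: 4.35
tool_pos: [0.5567, -0.0019, 0.0613]
eef_rot: [0.881, 0.473, 0.004, 0.002]
contact_force: [0.5, 1.7, 0.9]
opening: 0.864
pos [ 0.5567 -0.0019  0.0613] yaw 56.52262463361867 q7 -1.1637209709221676 F [0.4809 1.7009 0.8815] t 4.35 op 0.8643637174077975
trans [-0.0184 -0.0086  0.0133] twist [ 0.0024 -0.0015 -0.0027]
```

View pics/wrist3.png

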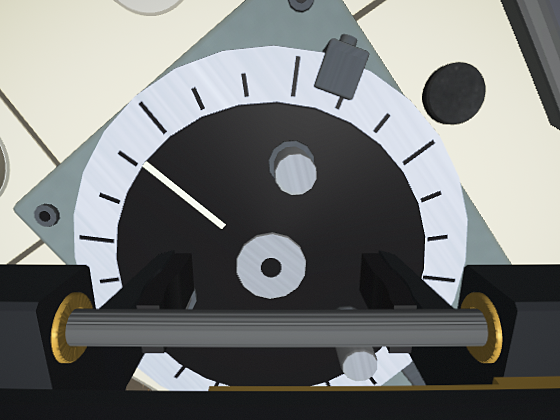

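```bash
cat > ang.py <<'E'
import sys
from h import *
from plant import r
# args: hub u v, idx u v
a=list(map(float,sys.argv[1:])); c=r.get_calibration('wrist')
P=onz(c,[a[:2],a[2:4]],[.052,.048]); d=P[1]-P[0]; print(P,np.hypot(*d[:2]),np.degrees(np.arctan2(d[1],d[0])))
E
python3 ang.py 271 267 145 163.5; python3 -c "
from plant import r
print(r.get_state()['q'])"
```

```text
[[ 0.554889   -0.00184987  0.052     ]
 [ 0.53511465  0.06955289  0.048     ]] 0.07409034596651218 105.47959039951452
[ 0.07619064  0.87868729 -0.26418179  1.90383873  0.52217505  0.41815953
 -1.16700913]
```

```bash
python3 -m handwheel '{"twist":[[0,0,-0.03],[0,0,-0.06],[0,0,-0.09],[0,0,-0.12],[0,0,-0.15],[0,0,-0.18],[0,0,-0.21],[0,0,-0.24],[0,0,-0.27],[0,0,-0.3],[0,0,-0.33],[0,0,-0.33]],"translation":[[-0.02,0,0.01],[-0.02,0,0.01],[-0.02,0,0.01],[-0.02,0,0.01],[-0.02,0,0.01],[-0.02,0,0.01],[-0.02,0,0.01],[-0.02,0,0.01],[-0.02,0,0.01],[-0.02,0,0.01],[-0.02,0,0.01],[-0.02,0,0.01]],"grip":[0.86,0.86,0.86,0.86,0.86,0.86,0.86,0.86,0.86,0.86,0.86,0.86]}'; python3 rel.py .555 -.003 .060 176;  python3 -c "
from plant import r
print(r.get_state()['q'])"
```

```text
clock: 5.45
tool_pos: [0.5563, -0.0034, 0.0605]
eef_rot: [0.533, 0.846, 0.003, 0.004]
contact_force: [0.4, 2.2, 1.2]
opening: 0.86
pos [ 0.5563 -0.0034  0.0605] yaw 115.64476895313173 q7 -0.4356645123627584 F [0.3896 2.197  1.2075] t 5.45 op 0.8599441640481955
trans [ 0.0097 -0.0099  0.0053] twist [ 0.002   0.0028 -0.3353]
[ 0.2271991   0.91780206 -0.52408923  1.89858013  0.85805514  0.55434652
 -0.43566451]
```

```bash
python3 -m handwheel '{"twist":[[0,0,-0.03],[0,0,-0.06],[0,0,-0.09],[0,0,-0.12],[0,0,-0.15],[0,0,-0.18],[0,0,-0.21],[0,0,-0.24],[0,0,-0.27],[0,0,-0.3],[0,0,-0.325],[0,0,-0.325]],"translation":[[0,-0.01,0],[0,-0.01,0],[0,-0.01,0],[0,-0.01,0],[0,-0.01,0],[0,-0.01,0],[0,-0.01,0],[0,-0.01,0],[0,-0.01,0],[0,-0.01,0],[0,-0.01,0],[0,-0.01,0]],"grip":[0.86,0.86,0.86,0.86,0.86,0.86,0.86,0.86,0.86,0.86,0.86,0.86]}'; python3 rel.py .555 -.003 .060 176;  python3 - <<'E'
from plant import r
import cv2
print(r.get_state()['q'])
for n in('side','wrist','scene'): cv2.imwrite(f'pics/{n}4.png',r.snapshot(n))
a=cv2.imread("pics/side4.png")[110:265,215:385]
b=cv2.imread("pics/scene4.png")[130:285,145:315]
cv2.imwrite("pics/d4.png",cv2.resize(cv2.hconcat([a,b]),None,fx=2.3,fy=2.3,interpolation=cv2.INTER_CUBIC))
E
```

```text
clock: 6.45
tool_pos: [0.5541, -0.005, 0.0602]
eef_rot: [0.052, 0.999, -0.001, 0.004]
contact_force: [-1.6, 1.4, -0.2]
opening: 0.861
pos [ 0.5541 -0.005   0.0602] yaw 174.03219322843876 q7 0.41721949037296885 F [-1.5832  1.3739 -0.1652] t 6.45 op 0.8612018302091776
trans [-0.0073  0.021   0.0024] twist [-0.0004  0.0025 -0.0109]
[ 0.35231758  0.98122893 -0.75794538  1.89619561  1.05334059  0.72093441
  0.41721949]
```

View pics/wrist4.png

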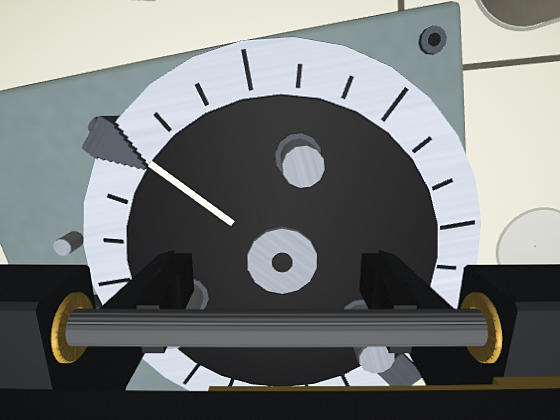

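View pics/d4.png

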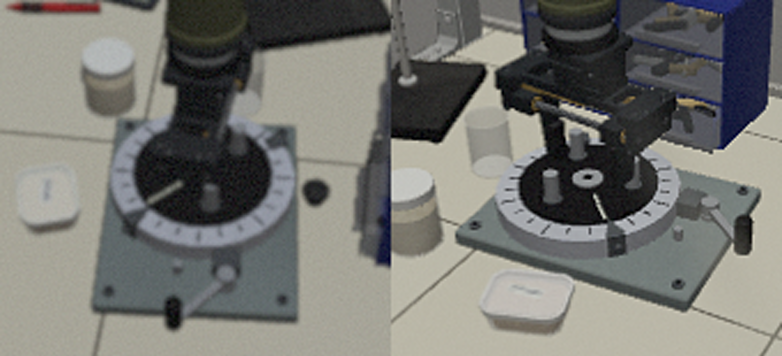

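Run:
```python
import cv2
a=cv2.imread("pics/wrist4.png")[100:240,70:250]; a=cv2.convertScaleAbs(a,alpha=1.5,beta=20); cv2.imwrite("pics/w4c.png",cv2.resize(a,None,fx=4.2,fy=4.2,interpolation=cv2.INTER_CUBIC))
```

```text
(no output)
```

View pics/w4c.png

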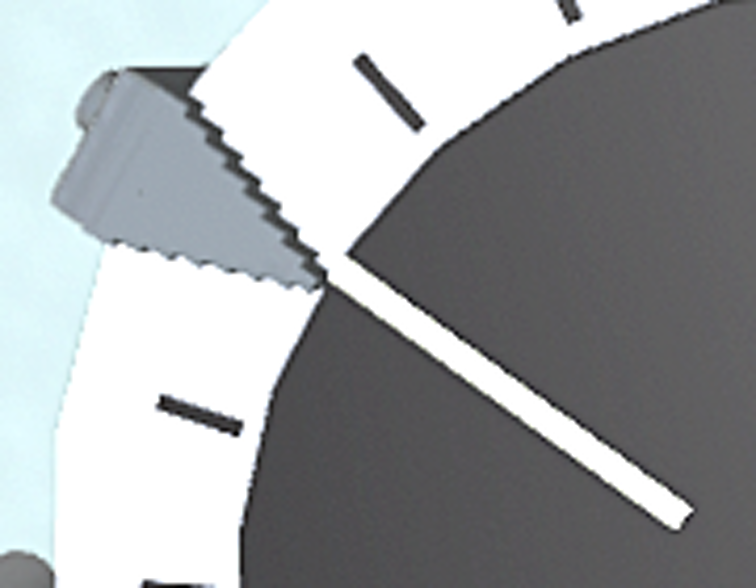

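Run:
```python
from h import *
from plant import r
c=r.get_calibration('wrist')
f=lambda x,y:((x+.5)/4.2-.5+70,(y+.5)/4.2-.5+100)
P=onz(c,[(282.5,262),f(341,267),f(326,288),f(683,520)],[.052,.048,.048,.048])
for p in P: d=p-P[0];print(p,np.hypot(*d[:2]),np.degrees(np.arctan2(d[1],d[0])))
```

```text
[ 0.55361641 -0.0018958   0.052     ] 0.0 0.0
[ 0.50192278 -0.05544047  0.048     ] 0.07442622752635726 -133.9923271118067
[ 0.50394744 -0.05748593  0.048     ] 0.07454708954896026 -131.78032448796472
[ 0.53358895 -0.02328728  0.048     ] 0.02930348962609189 -133.11380784849493
```

```bash
cat > look.py <<'E'
import cv2,sys
from plant import r
n=sys.argv[1]
im=r.snapshot('wrist');cv2.imwrite(f'pics/w{n}.png',im)
a=cv2.convertScaleAbs(im[100:240,70:250],alpha=1.3); cv2.imwrite(f"pics/w{n}c.png",cv2.resize(a,None,fx=4.2,fy=4.2,interpolation=cv2.INTER_CUBIC))
E
python3 -m handwheel '{"twist":[[0,0,-0.003],[0,0,-0.006],[0,0,-0.009],[0,0,-0.011],[0,0,-0.011]],"translation":[[0,0,0],[0,0,0],[0,0,0],[0,0,0],[0,0,0]],"grip":[0.86,0.86,0.86,0.86,0.86]}'; python3 rel.py .555 -.003 .060 176; python3 look.py 5
```

```text
clock: 7.02
tool_pos: [0.5544, -0.0054, 0.0603]
eef_rot: [0.036, 0.999, -0.001, 0.004]
contact_force: [-2.7, 0.2, -0.3]
opening: 0.865
pos [ 0.5544 -0.0054  0.0603] yaw 175.8496710809647 q7 0.445402055109438 F [-2.7332  0.1779 -0.3014] t 7.0167 op 0.8650918294578399
trans [-0.0041  0.0244  0.0028] twist [-0.0006  0.0026 -0.0008]
```

View pics/w5c.png

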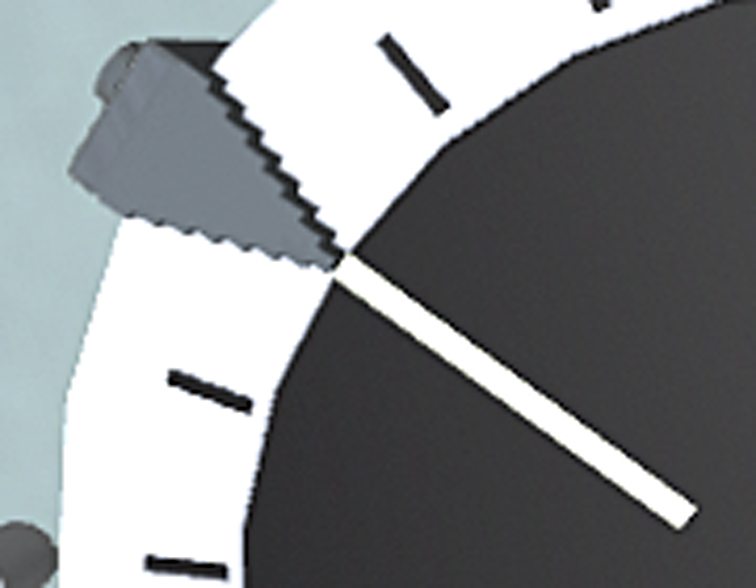

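```bash
python3 -m handwheel '{"twist":[[0,0,0.015],[0,0,0.03],[0,0,0.045],[0,0,0.056],[0,0,0.056],[0,0,0.056],[0,0,0.056],[0,0,0.056],[0,0,0.056],[0,0,0.056]],"translation":[[0,0,0],[0,0,0],[0,0,0],[0,0,0],[0,0,0],[0,0,-0.2],[0,0,-0.6],[0,0,-0.9],[0,0,-0.9],[0,0,-0.9]],"grip":[0.86,0.86,0.86,0.86,0.86,0.86,0.86,0.86,0.86,0.86]}'; python3 rel.py .555 -.003 .060 176; python3 look.py 6
```

```text
clock: 7.9
tool_pos: [0.5555, -0.005, 0.152]
eef_rot: [0.124, 0.992, -0.0, 0.007]
contact_force: [-0.6, -1.1, -0.9]
opening: 0.86
pos [ 0.5555 -0.005   0.152 ] yaw 165.77753601839103 q7 0.4323292985090378 F [-0.5937 -1.1005 -0.9409] t 7.9 op 0.8601816046624049
trans [0.0217 0.0169 0.9197] twist [-0.      0.0042 -0.0568]
```

View pics/w6.png

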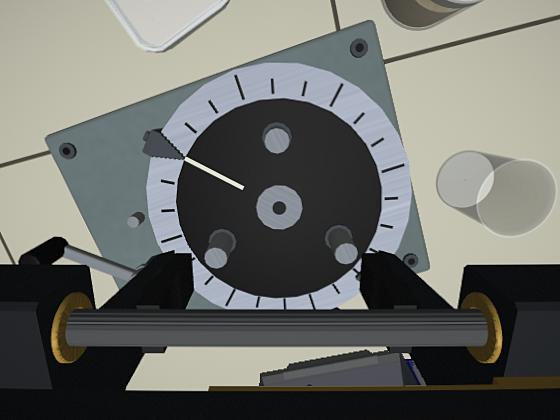

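```bash
python3 rel.py .562 -.227 .14 112
```

```text
pos [ 0.5543 -0.0056  0.1505] yaw 165.76562903518777 q7 0.4320310956419778 F [-0.2246  0.4085 -0.6825] t 7.95 op 0.8593045664658271
trans [-0.6181 -2.1272  0.1123] twist [0.0014 0.0031 0.2987]
```

View pics/w6c.png

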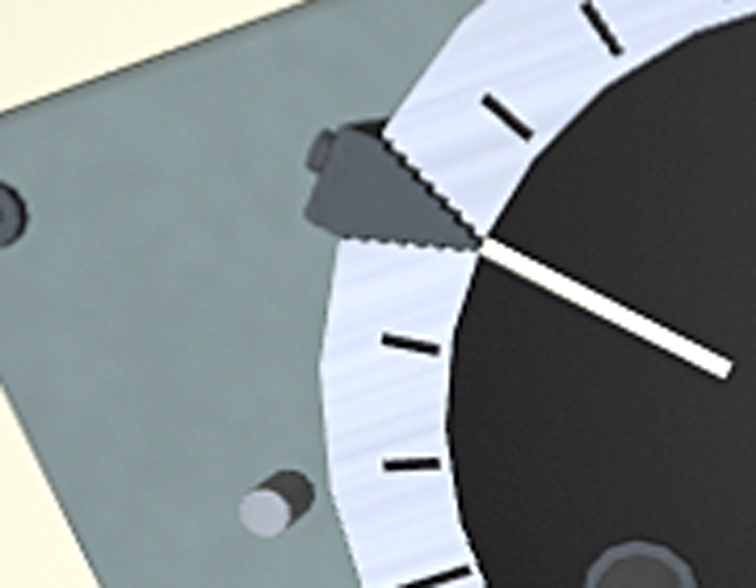

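```bash
python3 -m handwheel '{"twist":[[0,0.003,0.03],[0,0.003,0.06],[0,0.003,0.09],[0,0.003,0.12],[0,0.003,0.15],[0,0.003,0.15]],"translation":[[0,-0.3,0],[-0.1,-0.6,0],[-0.2,-0.9,0],[-0.3,-1,0],[-0.3,-1,0],[-0.3,-1,0]],"grip":[0,0,0,0,0,0]}'; python3 rel.py .562 -.227 .14 112
```

```text
clock: 8.45
tool_pos: [0.5582, -0.1116, 0.1492]
eef_rot: [0.354, 0.935, 0.0, -0.0]
contact_force: [-1.5, 0.7, -1.0]
opening: 0.432
pos [ 0.5582 -0.1116  0.1492] yaw 138.50322833381597 q7 0.2500913926567417 F [-1.4755  0.7163 -1.0236] t 8.45 op 0.4322269575627368
trans [-0.7934 -0.8391  0.0911] twist [-0.0001 -0.0003  0.1472]
```

```bash
python3 -m handwheel '{"twist":[[0,0,0.03],[0,0,0.06],[0,0,0.09],[0,0,0.12],[0,0,0.147],[0,0,0.147],[0,0,0.147]],"translation":[[-0.2,-0.2,0],[-0.4,-0.4,0],[-0.6,-0.6,0],[-0.79,-0.84,0.1],[-0.79,-0.84,0.1],[-0.79,-0.84,0.1],[-0.79,-0.84,0.1]],"grip":[0,0,0,0,0,0,0]}'; python3 rel.py .562 -.227 .04 112
python3 - <<'E'
from plant import r
import cv2
for n in('side','wrist','scene'): cv2.imwrite(f'pics/{n}7.png',r.snapshot(n))
a=cv2.imread("pics/side7.png")[130:285,215:385]
b=cv2.imread("pics/scene7.png")[130:285,160:330]
cv2.imwrite("pics/d7.png",cv2.resize(cv2.hconcat([a,b]),None,fx=2.3,fy=2.3,interpolation=cv2.INTER_CUBIC))
E
```

```text
clock: 9.03
tool_pos: [0.5615, -0.2252, 0.1384]
eef_rot: [0.556, 0.831, 0.0, -0.001]
contact_force: [0.9, 0.5, -0.2]
opening: 0.005
pos [ 0.5615 -0.2252  0.1384] yaw 112.39346200875977 q7 0.09419132197119615 F [ 0.8808  0.5499 -0.1882] t 9.0333 op 0.005027217620226869
trans [-0.0207 -0.0008  0.9835] twist [-0.0003 -0.0008  0.0022]
```

View pics/d7.png

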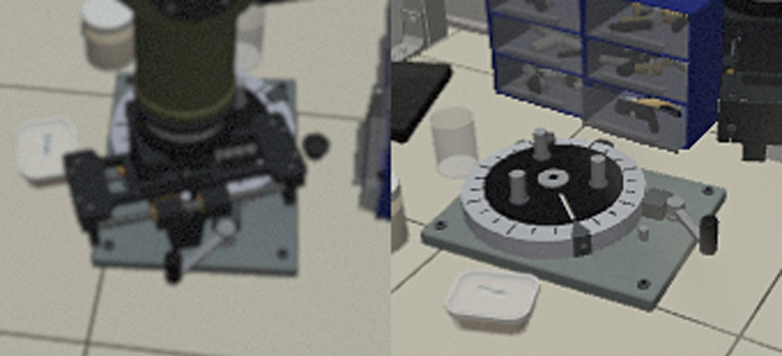

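View pics/wrist7.png

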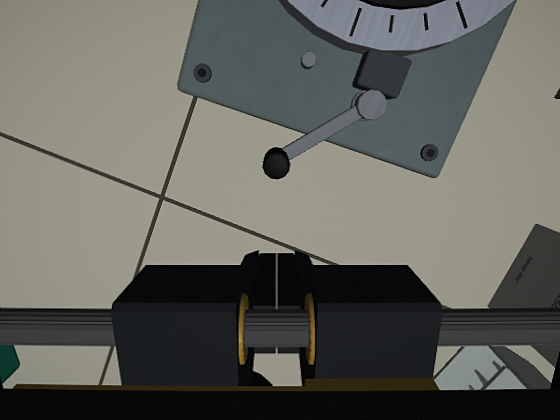

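```bash
python3 -m handwheel '{"twist":[[0,0,0],[0,0,0],[0,0,0],[0,0,0],[0,0,0],[0,0,0]],"translation":[[-0.03,0,0.3],[-0.03,0,0.6],[-0.03,0,0.9],[-0.03,0,0.98],[-0.03,0,0.98],[-0.03,0,0.98]],"grip":[0,0,0,0,0,0]}'; python3 rel.py .524 -.153 .04 112; python3 look.py 8
```

```text
clock: 9.68
tool_pos: [0.5639, -0.2264, 0.0419]
eef_rot: [0.556, 0.831, 0.001, -0.001]
contact_force: [0.5, -0.3, 0.4]
opening: 0.006
pos [ 0.5639 -0.2264  0.0419] yaw 112.47117178781025 q7 3.812535259299772e-05 F [ 0.5307 -0.2573  0.4429] t 9.6833 op 0.0056168947932142615
trans [ 0.8303 -0.0883  0.0204] twist [ 0.0004 -0.0007  0.0026]
```

View pics/w8.png

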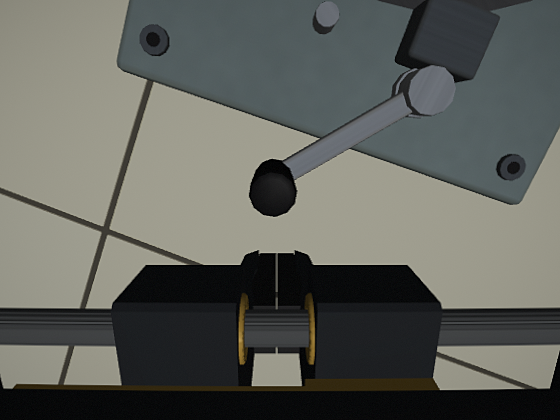

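```bash
python3 -m handwheel '{"twist":[[0,0,0],[0,0,0],[0,0,0],[0,0,0],[0,0,0],[0,0,0],[0,0,0],[0,0,0],[0,0,0],[0,0,0]],"translation":[[0.1,0,0],[0.2,-0.02,0],[0.3,-0.05,0],[0.4,-0.08,0],[0.5,-0.1,0],[0.6,-0.1,0],[0.7,-0.1,0],[0.77,-0.1,0],[0.77,-0.1,0],[0.77,-0.1,0]],"grip":[0,0,0,0,0,0,0,0,0,0]}'; python3 rel.py .524 -.153 .04 112; python3 look.py 9
```

```text
clock: 10.57
tool_pos: [0.5267, -0.1585, 0.0437]
eef_rot: [0.555, 0.832, 0.002, 0.001]
contact_force: [0.5, -0.3, 0.6]
opening: 0.008
pos [ 0.5267 -0.1585  0.0437] yaw 112.5215850345453 q7 -0.20297024235435665 F [ 0.4687 -0.2978  0.5887] t 10.5667 op 0.008373170091241423
trans [ 0.0611 -0.0035  0.0373] twist [ 0.0014 -0.0002  0.0029]
```

View pics/w9.png

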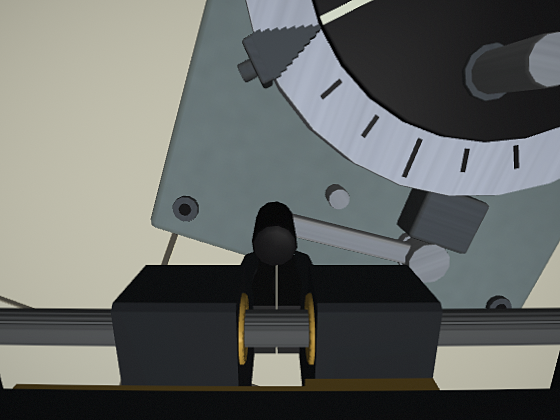

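```bash
python3 -m handwheel '{"twist":[[0,0,0],[0,0,0],[0,0,0],[0,0,0],[0,0,0]],"translation":[[0.03,0,0.02],[0.06,0,0.03],[0.08,0,0.03],[0.08,0,0.03],[0.08,0,0.03]],"grip":[0,0,0,0,0]}'; python3 rel.py .524 -.153 .04 112; python3 look.py 10
```

```text
clock: 11.03
tool_pos: [0.5242, -0.1518, 0.0405]
eef_rot: [0.556, 0.831, 0.002, 0.001]
contact_force: [1.8, -1.3, -1.1]
opening: 0.006
pos [ 0.5242 -0.1518  0.0405] yaw 112.45613914202706 q7 -0.22930002108121889 F [ 1.8137 -1.3386 -1.1141] t 11.0333 op 0.0061258520418185775
trans [-0.0099 -0.0064  0.0045] twist [0.0016 0.     0.0025]
```

View pics/w10.png

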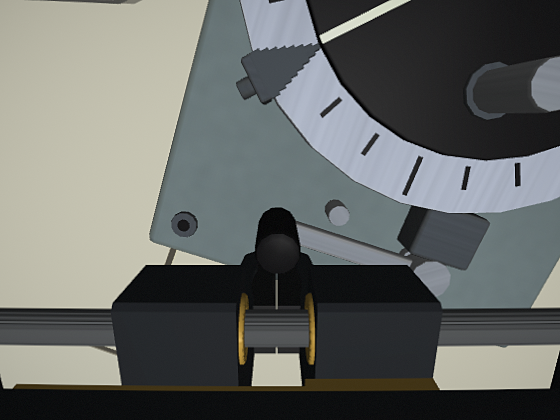

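```bash
python3 -m handwheel '{"twist":[[0,0,0],[0,0,0],[0,0,0],[0,0,0],[0,0,0]],"translation":[[0.02,0,0],[0.04,0,0],[0.06,0,0],[0.06,0,0],[0.06,0,0]],"grip":[0,0,0,0,0]}'; python3 rel.py .524 -.153 .04 112; python3 look.py 11
```

```text
clock: 11.5
tool_pos: [0.5241, -0.1515, 0.0406]
eef_rot: [0.558, 0.83, 0.0, 0.005]
contact_force: [6.6, -11.5, -4.5]
opening: 0.004
pos [ 0.5241 -0.1515  0.0406] yaw 112.21056358316386 q7 -0.24608246499885963 F [  6.5751 -11.5312  -4.4685] t 11.5 op 0.003952164169380981
trans [-0.0131 -0.0062  0.0062] twist [0.0018 0.0024 0.0012]
```

View pics/w11.png

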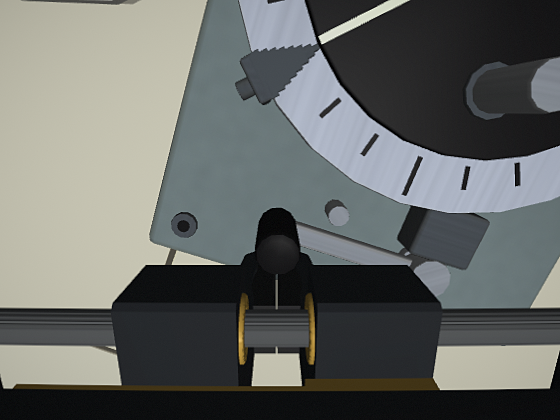

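```bash
python3 -m handwheel '{"twist":[[0,0,0],[0,0,0],[0,0,0],[0,0,0],[0,0,0],[0,0,0],[0,0,0],[0,0,0],[0,0,0],[0,0,0]],"translation":[[-0.1,0,0],[-0.3,0,0],[-0.5,0,0],[-0.5,0,-0.3],[-0.5,0,-0.6],[-0.5,0,-1],[-0.5,0,-1],[-0.5,0,-1],[-0.5,0,-1],[-0.5,0,-1]],"grip":[0,0,0,0,0,0,0,0,0,0]}'; python3 look.py 12
python3 - <<'E'
from plant import r
import cv2,pickle
pickle.dump(r.get_calibration('wrist'),open('w12.pkl','wb'))
E
```

```text
clock: 12.38
tool_pos: [0.5408, -0.1972, 0.1396]
eef_rot: [0.558, 0.83, -0.0, 0.003]
contact_force: [-0.4, 0.7, 0.5]
opening: 0.001
```

View pics/w12.png

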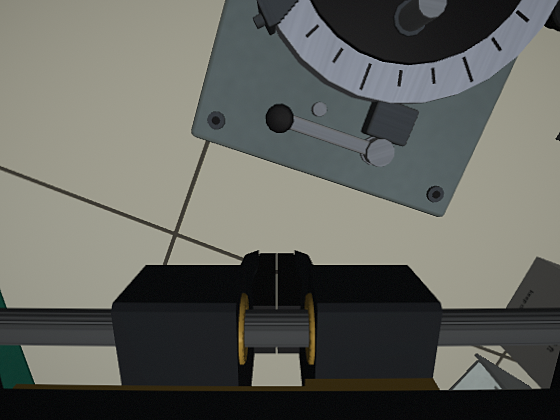

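```bash
python3 -m handwheel '{"twist":[[0,0,0],[0,0,0],[0,0,0],[0,0,0],[0,0,0]],"translation":[[0.1,0,-0.3],[0.3,0,-0.6],[0.4,0,-1],[0.4,0,-1],[0.4,0,-1]],"grip":[0,0,0,0,0]}'
python3 - <<'E'
from plant import r
import cv2,pickle
im=r.snapshot('wrist'); cv2.imwrite('pics/w13.png',im)
pickle.dump(r.get_calibration('wrist'),open('w13.pkl','wb'))
cv2.imwrite('pics/w13c.png',cv2.resize(im[0:200,180:440],None,fx=3,fy=3,interpolation=cv2.INTER_CUBIC))
E
```

```text
clock: 12.85
tool_pos: [0.5261, -0.1589, 0.2404]
eef_rot: [0.557, 0.831, 0.0, 0.004]
contact_force: [-0.3, -0.0, -0.7]
opening: 0.007
```

View pics/w13c.png

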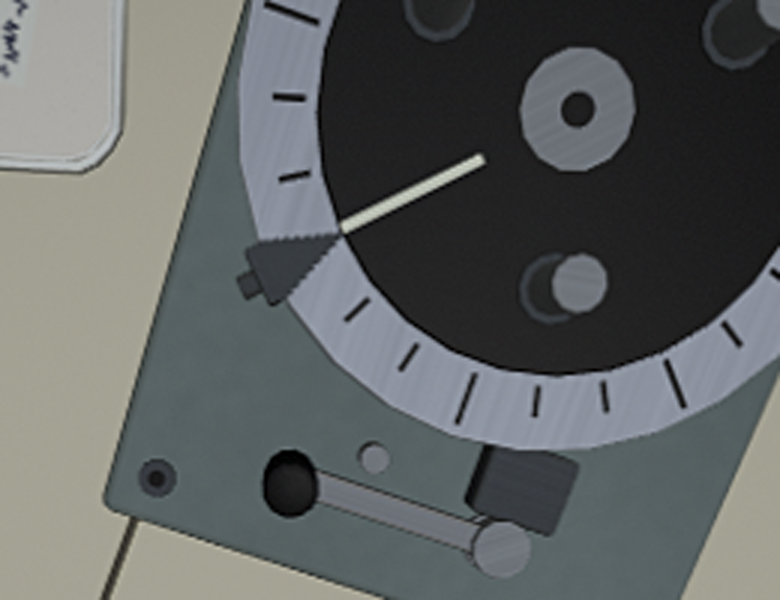

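```bash
python3 - <<'E'
from h import *
import pickle
c=pickle.load(open('w13.pkl','rb'))
f=lambda x,y:((x+.5)/3-.5+180,(y+.5)/3-.5)
P=onz(c,[f(578,109),f(343,227),f(343,234),f(482,159),f(290,484),f(501,549)],[.052,.048,.048,.048,.064,.038])
for p in P: d=p-P[0];print(p,np.hypot(*d[:2]),np.degrees(np.arctan2(d[1],d[0])))
d=P[4]-P[5];print("lever",np.hypot(*d[:2]),np.degrees(np.arctan2(d[1],d[0])))
a=onz(c,[f(108,515),f(385,600)],[.018]*2);d=a[1]-a[0];print("plate",np.degrees(np.arctan2(d[1],d[0])))
E
python3 - <<'E'
import cv2
im=cv2.imread('pics/w13.png')[50:110,260:350]
cv2.imwrite('pics/w13d.png',cv2.resize(cv2.convertScaleAbs(im,alpha=1.6),None,fx=8,fy=8,interpolation=cv2.INTER_NEAREST))
E
```

```text
[ 0.55197893 -0.00464972  0.052     ] 0.0 0.0
[ 0.50204364 -0.059439    0.048     ] 0.07413096430558333 -132.34623672058848
[ 0.50281214 -0.06125164  0.048     ] 0.07497433281769667 -130.97894333722704
[ 0.53245593 -0.02654802  0.048     ] 0.029337410154454253 -131.71797634965026
[ 0.51559226 -0.13434193  0.064     ] 0.13469989250721046 -105.67208843477886
[ 0.5898682 -0.130821   0.038    ] 0.1317375738973914 -73.28497604852832
lever 0.07435934462757042 -177.28601456336833
plate 4.830638375885184
```

View pics/w13d.png

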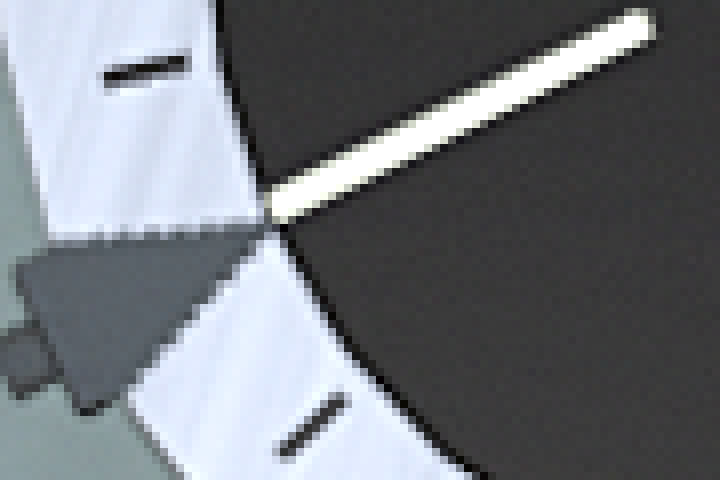

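Run:
```python
from plant import r
print(r.get_state()['contact_force'],r.finish_job())
```

```text
the job is handed in; nothing more can be done
[-0.05044847  0.22447976 -0.78894194] None
```

I turned the dial about 172° counter-clockwise by one peg until the index line reached the pointed rider's tip. The wrist camera showed the other rider is the square-ended one. I then backed the fingers off and pushed the clamp lever home with them closed. The job was handed in at about 13 s on the robot's clock, and no verdict was reported.

- **Dial:** Pictures taken just before and after the fingers let go put the index end within about 1 mm of the tip. The last picture, after the lever push, reads about 2 mm. The two disagree slightly, possibly from parallax, but both are inside the 4 mm limit.
- **Lever:** The knob stopped against about 13 N with no further motion. The last picture has the lever about 2° (0.04 rad) from the stage's -x axis, inside the 0.08 rad limit.
- **Dial seat and bystanders:** I did not measure the seat height or the bystanders' final positions. Nothing was lifted or gripped, the pictures showed nothing out of place, and the fingers only worked at the dial's pegs and the lever knob.
- **Robot clear:** The arm ended about 0.24 m above the worktop with the contact force near zero.

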